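# Close up the spice rack with its click stop

## Robot

A 7-joint arm with a two-finger parallel gripper is mounted at the origin on a cart in front of the work surface, level with it; the furniture and walls round the work are solid. World frame = base frame: x ahead of the robot, y to its left, z up, the work surface at z = 0. Lengths are in m, angles in rad, forces in N, time in s.
With the tool pointing down it reaches from about 0.375 to 0.925 m from the base axis. Payload 3.1 kg.
Tool frame: the origin (TCP) lies midway between the tips of the shut fingers; the grasp point (between the pads) lies 19 mm behind it; z points along the fingers, y is the direction in which the jaws open and shut (so a half turn about z gives the same grasp; the last joint's range is limited). The gripper opens to 85 mm and grips with 20 to 120 N. Pads are 22 mm wide; open, the fingers measure 114 mm over their backs; the gripper's body (76 mm by 85 mm) begins 54 mm behind the grasp point. The pads swing forward as they close: fully open they stand 13 mm farther back than shut.
Start: joints at [-1.218, 0.383, 0.044, 1.598, -0.018, 1.161, -0.05], TCP at [0.283, 0.585, 0.231] pointing down, gripper open.
Joint ranges: [-2.61, 2.61], [-0.41, 2.15], [-1.48, 1.57], [0, 2.5], [-1.57, 4.71], [0.05, 1.97], [-2.85, 2.85]. Speed limits (rad/s): [2.79, 2.79, 3.14, 3.14, 3.14, 3.14, 3.14].

## Interface

Orientations are given as a 3x3 rotation matrix whose columns are the frame's x, y, z axes.
In Python, from bench import env, imaging gives the robot as it stands.
- The arm moves only by the tool apply_moves, never from a script. Its argument "steps" is a list of rows, each an object with "linear": the shift along the tool's x, y, z in m, a list of three; "twist": the turn about the tool's z in rad. In form: [{"linear": [dx, dy, dz], "twist": twist}, ...]. A call has exactly 5 rows; each row is the pose to reach, as a shift and turn from the pose commanded when the call began, along the tool's axes at that moment; what a row does not reach only later rows make up. A row lasts 1/12 s, in which the tool goes at most 41.7 mm and 7.16 degrees, less where a joint would pass 70% of its speed; a pose out of reach is approached as far as the arm can. A call with a gripper value outside its range is refused whole. "gripper" is the gripper command: -1 is fully open, 1 is shut, values between are in proportion, set as the call begins (left out, the last holds). The fingers move at their own pace and stop on an object; "newtons" is the grip in N (left out, the last holds). Time passes only in rows, so rows that repeat a pose let the fingers close, or fill a call up. It gives the time, the measured TCP pose, the force and the opening at its end, in the units of the state.
- env.state(): the state, without advancing time (a new reading comes with each control period).
- imaging.grab_frame(name): name is "scene" or "side" or "wrist"; returns a dict with "pixels" (400x640x3 uint8, red, green, blue), "camera_matrix" (3x3 intrinsics, pixels), "dist_coeffs" ([k1, k2, p1, p2, k3] as OpenCV has them; the pictures are not rectified), "R" (3x3) and "t" (3): a world point X has camera coordinates R X + t. Camera axes: x right, y down, z forward; pixel columns grow to the right and rows downward; lengths in m; the calibration is good to about 2 mm. A picture is of the moment at which its call begins. There is no depth.
- env.hand_in(): hands the job in, once; it reports no verdict.
The state is a dict: "time_s": time; "qpos": joint angles; "qd": joint speeds; "joint_torque": joint torques, N m; "eef_pos": TCP position; "ee_rot": TCP orientation; "ft_force": force on the tool from outside, world axes, zero at the start; "wrist_torque": the same for the moment, N m; "width": finger opening in m.
Only numpy, scipy, OpenCV 4.12 (cv2) and the standard library are available. Lean on these libraries where they do the work, as an engineer would, in place of code of your own. Each camera call takes 0.05 s, during which the arm holds its last target.

## Task

Close up the loose row on the spice rack: with closed fingers, push the sliding stop from its outer side (the round thumb pad) along its notched bar towards the fixed wooden end, so that it gathers the three jars together, and go on past the wider notches until it clicks into the notch that just fits the three jars, and stop pushing there: the jars must not be rammed or squeezed. Only push the stop: do not reach round to its rubber-lined jar side, do not touch, lift or knock over the jars, and leave the other things on the worktop where they are. Then take the hand away and leave the stop in its notch, with the jars standing upright in the row.

Things in the scene. Friction and masses are not known exactly. Their poses are not given: they have to be found in the camera images.
- rack: low wooden spice rack, 78 x 300 mm, fixed. Origin: centre of its underside; y runs along the row to the fixed wooden end, x from the open front to the back, z up. Board top at z = 15 mm. A thin steel rail, 39 mm high, runs along the front at x = -31 mm. The right-hand end (y = -150 mm) is open apart from a 12 mm post, 63 mm high, at x = 31 mm that carries the back bar.
- end_face (a point): foot of the inner face of the fixed wooden end (13 mm thick, 89 mm high), on the board's top, rack y = +137 mm: the row is gathered against this face.
- bar_notch (a point): the three-jar notch, on the top edge of the notched steel bar along the rack's back (rack x = 28 to 34 mm, top edge 64 mm above the worktop), at rack y = -4 mm. V notches, 10 mm wide and 3.8 mm deep, lie every 45 mm at rack y = -94, -49, -4, +41 and +86 mm.
- stop_push (a point): centre of the flat outer face of the stop's round wooden thumb pad (diameter 34 mm, 4 mm thick), 87 mm above the worktop, rack x = 0; push here along the rack's +y. The stop is an upright steel plate across the board, 48 mm wide, 4 mm thick, 18 to 110 mm above the worktop; its saddle on the back bar is 26 mm long, x = 23 to 39 mm, its pin's head at most 100 mm high.
- stop (a joint): place of the stop along the bar, m: 0 = right-hand end, grows towards the fixed end. Thumb pad face at rack y = joint - 0.141, rubber jar-side face at joint - 0.130. Starts at 0.02 to 0.07. Notches at 0.041, 0.086, 0.131 (fits three jars), 0.176, 0.221. Sliding takes 1 to 5 N; within about 3 mm of a notch it snaps in; 8 to 13 N push it out. About 3 mm past 0.131 the jars jam: over 20 N on them is squeezing.
- pin (a joint): drop of the stop's spring pin in m: 0 while it rides on the bar's top edge, about 0.0028 when it is down in a notch.
- spice_a: spice jar with a red lid and dark label, diameter 45 mm, 108 mm high, the tallest of the three standing on the rack's board; loose, about 0.11 kg. Origin: centre of its underside (15 mm above the worktop when it stands on the board).
- spice_b: spice jar with a red lid and an orange-red label, diameter 44 mm, 98 mm high standing on the rack's board; loose, about 0.11 kg. Origin: centre of its underside (15 mm above the worktop when it stands on the board).
- pepper_jar: spice jar with a mustard-yellow lid, diameter 45 mm, 100 mm high standing on the rack's board; loose, about 0.11 kg. Origin: centre of its underside (15 mm above the worktop when it stands on the board).
- mug: striped mug 86 x 120 x 90 mm behind the rack, bystander; origin: centre of its underside
- yellow_tub: round yellow tub with a white lid, diameter 74 mm, 66 mm high, behind the rack, bystander; origin: centre of its underside
- lemon: lemon 78 x 55 x 56 mm lying behind the rack, bystander; origin: centre of its underside
Things that resemble listed ones, but are neither listed nor needed, are in the scene too. Leave any green, purple or turquoise look-alike of the pepper_jar alone.

How it is judged:
By the outcome, as a careful person would: the job done as asked, in the order asked, and still so for the second after the job is handed in, with the robot touching nothing.
It also fails if it takes over 45 s, if anything falls off the work surface, if the arm or the gripper's body presses on something with over 40 N, if the wrist force passes 120 N, or if a joint passes its speed limit or range.

## Working session

There is one attempt and no reset: what is moved stays moved. The work goes in short steps, Python scripts to look and compute and a tool call to move; the robot and the scene stay as the last step left them, time stands still between calls to the robot, and variables do not carry over. Pictures are saved under pics/ and viewed, and the job is handed in when it is done.

Besides the shell and the picture viewer there is one more tool, called in YAML: its name, and indented under it one key for each argument. apply_moves: Moves the arm, as the interface text tells. Its arguments: {"type":"object","properties":{"steps":{"type":"array"},"gripper":{"type":"number"},"newtons":{"type":"number"}},"required":["steps"]}

```bash
mkdir -p pics
python3 - <<'E'
from bench import env, imaging
import cv2,pickle
for n in("scene","side","wrist"):
    f=imaging.grab_frame(n);cv2.imwrite(f"pics/{n}0.png",f["pixels"][:,:,::-1]);pickle.dump(f,open(f"{n}0.pkl","wb"))
    print(n,f["camera_matrix"].tolist(),f["dist_coeffs"],f["R"].round(4).tolist(),f["t"].round(4))
s=env.state();print(s)
E
```

```text
scene [[382.53006311730934, 0.0, 325.532532577226], [0.0, 382.53006311730934, 194.6947538711541], [0.0, 0.0, 1.0]] [-0.08889179  0.          0.          0.          0.        ] [[-0.7914, -0.6113, -0.0088], [-0.4789, 0.6288, -0.6126], [0.38, -0.4806, -0.7904]] [0.4011 0.3858 0.6539]
side [[507.91084664411994, 0.0, 327.73932719420134], [0.0, 507.91084664411994, 207.06501543517973], [0.0, 0.0, 1.0]] [0.05360472 0.         0.         0.         0.        ] [[-0.9988, -0.0475, -0.0106], [-0.0351, 0.854, -0.5192], [0.0337, -0.5182, -0.8546]] [0.6037 0.1389 1.1996]
wrist [[335.0177353658683, 0.0, 319.1011174707058], [0.0, 335.0177353658683, 196.7292989727769], [0.0, 0.0, 1.0]] [-0.01574407  0.          0.          0.          0.        ] [[0.4362, 0.8999, -0.0029], [0.8615, -0.4167, 0.2901], [0.2598, -0.129, -0.957]] [-0.6486 -0.0374  0.3794]
{'time_s': 0.15, 'qpos': array([-1.21776717,  0.38367269,  0.04382975,  1.59921184, -0.01787352,
        1.16118172, -0.04989994]), 'qd': array([ 0.00056519, -0.00194056,  0.002135  , -0.00547406,  0.00015581,
        0.00060582,  0.00087588]), 'joint_torque': array([ 2.17553366e-03, -4.34057271e+01,  1.02675375e+00, -2.49978948e+01,
        1.07125673e-02,  7.25201869e-03,  2.36383265e-06]), 'eef_pos': array([0.28288923, 0.58439679, 0.23015975]), 'ee_rot': array([[-9.00129860e-01,  4.35620946e-01, -7.91629382e-04],
       [ 4.35621647e-01,  9.00127810e-01, -1.92516185e-03],
       [-1.26073202e-04, -2.07774656e-03, -9.99997834e-01]]), 'ft_force': array([ 0.36449963, -0.52183571, -0.8375333 ]), 'wrist_torque': array([-0.01455036,  0.05555202,  0.04931173]), 'width': 0.08521346507336156}
```

```bash
ls; ls bench* 2>/dev/null|head
```

```text
pics
scene0.pkl
side0.pkl
wrist0.pkl
```

View pics/scene0.png

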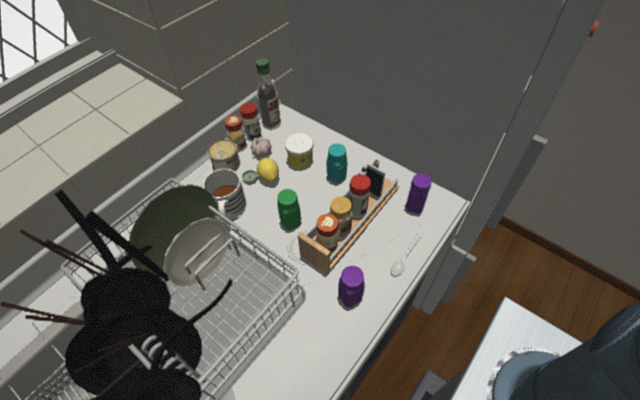

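View pics/side0.png

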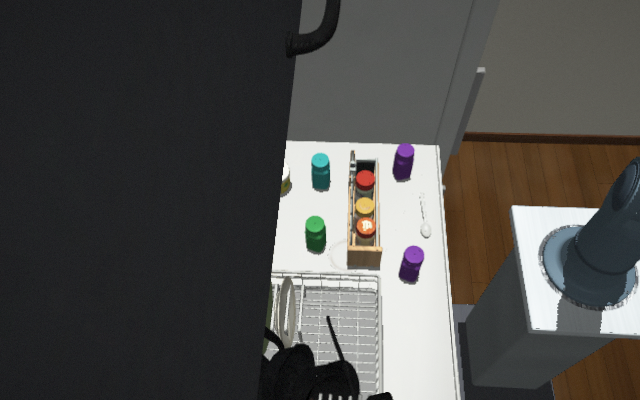

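View pics/wrist0.png

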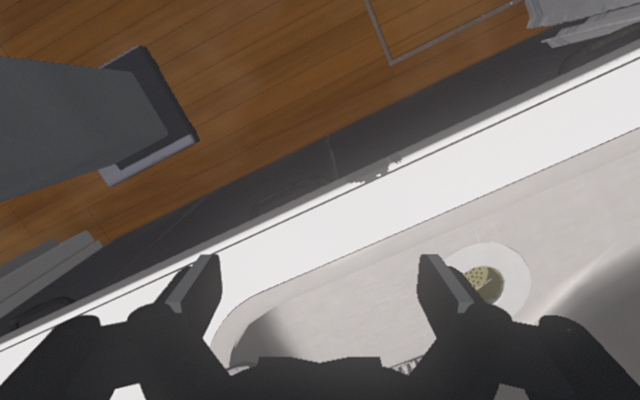

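Run:
```python
import cv2
a=cv2.imread("pics/scene0.png")[140:290,270:450];cv2.imwrite("pics/sz.png",cv2.resize(a,None,fx=4,fy=4,interpolation=cv2.INTER_CUBIC))
a=cv2.imread("pics/side0.png")[140:280,300:450];cv2.imwrite("pics/dz.png",cv2.resize(a,None,fx=4,fy=4,interpolation=cv2.INTER_CUBIC))
```

```text
(no output)
```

View pics/sz.png

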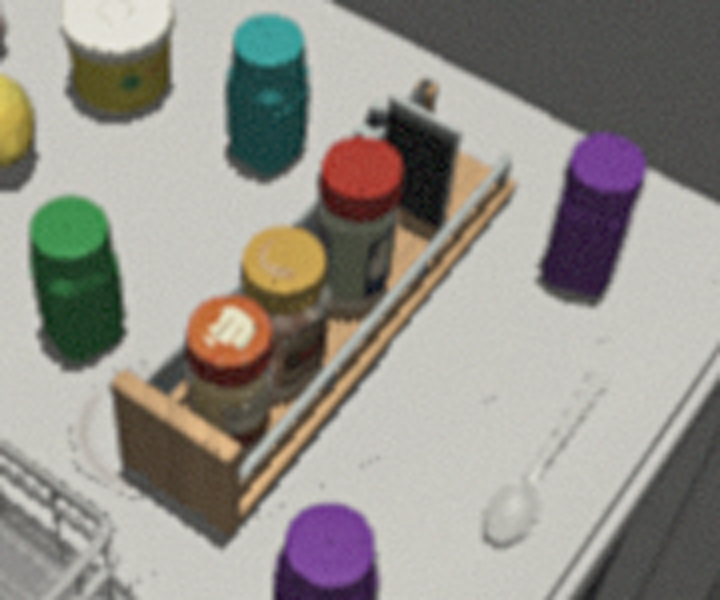

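View pics/dz.png

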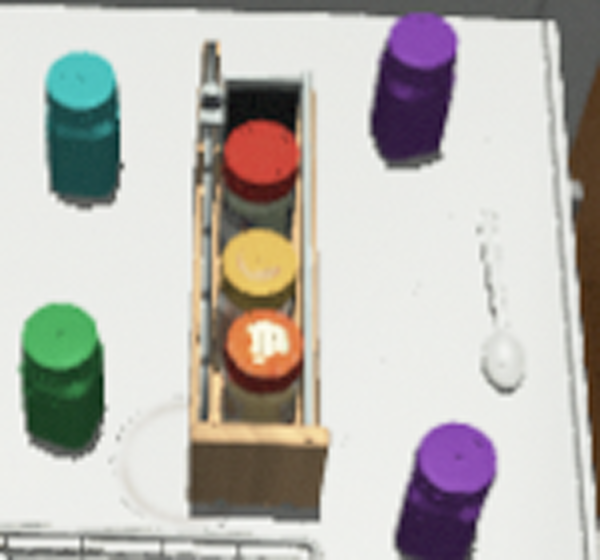

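```bash
cat > h.py <<'E'
import numpy as np,cv2,pickle
def proj(f,P):
    r=cv2.Rodrigues(f["R"])[0];return cv2.projectPoints(np.asarray(P,float).reshape(-1,3),r,f["t"],f["camera_matrix"],f["dist_coeffs"])[0].reshape(-1,2)
def ld(n):return pickle.load(open(n+".pkl","rb"))
def R2W(P,p):
    P=np.asarray(P,float);c,s=np.cos(p[2]),np.sin(p[2])
    return np.c_[p[0]+c*P[:,0]-s*P[:,1],p[1]+s*P[:,0]+c*P[:,1],P[:,2]]
E
cat > fit.py <<'E'
from h import *
from scipy.optimize import least_squares
S,D=ld("scene0"),ld("side0")
def pts(q):
    H=q[0];j=q[1]
    sc=[((118,388),(.039,.15,H)),((238,460),(-.039,.15,H)),((225,545),(-.039,.15,0)),((122,478),(.039,.15,0)),((512,185),(-.039,-.15,.015)),
        ((390,100),(.024,j-.132,.11)),((458,135),(-.024,j-.132,.11)),((440,227),(-.024,j-.132,.018))]
    sd=[((192,440),(.039,.15,H)),((328,443),(-.039,.15,H)),((190,512),(.039,.15,0)),((320,518),(-.039,.15,0)),
        ((225,80),(.024,j-.132,.11)),((300,82),(-.024,j-.132,.11)),((210,43),(.031,-.144,.063))]
    return sc,sd
def res(v,full=False):
    o=[]
    for f,l,off in((S,0,(270,140)),(D,1,(300,140))):
        L=pts(v[3:])[l]
        uv=np.array([a[0] for a in L])/4-.375+off
        o.append(proj(f,R2W([a[1] for a in L],v[:3]))-uv)
    o=np.vstack(o)
    return o if full else o.ravel()
r=least_squares(res,[.6,0,0,.089,.045],loss="soft_l1")
print(r.x.round(4));print(res(r.x,True).round(1))
p=r.x
print("push",R2W([[0,p[4]-.141,.087],[0,.131-.141,.087],[0,-.15,0]],p).round(4))
E
python3 fit.py
```

```text
[ 0.5206 -0.1218  0.0177  0.0912  0.0474]
[[-2.  -2. ]
 [-1.3  0. ]
 [ 2.1 -0.7]
 [-0.2 -2.9]
 [ 1.3 -1.8]
 [-0.6 -1.7]
 [ 0.4 -1. ]
 [ 0.7  0.9]
 [ 0.5  1.1]
 [ 1.8  1.1]
 [ 0.1  0.3]
 [ 0.6 -0.5]
 [-0.5  0.7]
 [ 0.6  0.5]
 [-0.1  2.1]]
push [[ 0.5222 -0.2154  0.087 ]
 [ 0.5208 -0.1318  0.087 ]
 [ 0.5232 -0.2718  0.    ]]
```

```bash
cat >> fit.py <<'E'
def line(im,f,off,a,b,c):
    q=proj(f,R2W([a,b],p)); q=((q-off)*4+1.5).round().astype(int);cv2.line(im,tuple(map(int,q[0])),tuple(map(int,q[1])),c,1)
for n,f,off in(("sz",S,(270,140)),("dz",D,(300,140))):
    im=cv2.imread(f"pics/{n}.png");off=np.array(off)
    def rect(P,c):
        for i in range(len(P)):line(im,f,off,P[i],P[(i+1)%len(P)],c)
    H=p[3];j=p[4]
    for y in(.137,.15):rect([(-.039,y,0),(.039,y,0),(.039,y,H),(-.039,y,H)],(255,0,255))
    rect([(-.039,-.15,0),(.039,-.15,0),(.039,.15,0),(-.039,.15,0)],(255,255,0))
    rect([(-.039,-.15,.015),(.039,-.15,.015),(.039,.15,.015),(-.039,.15,.015)],(0,255,0))
    rect([(-.031,-.15,.039),(-.031,.15,.039)],(0,0,255))
    rect([(.028,-.15,.064),(.028,.15,.064),(.034,.15,.064),(.034,-.15,.064)],(0,255,255))
    rect([(-.024,j-.134,.018),(.024,j-.134,.018),(.024,j-.134,.11),(-.024,j-.134,.11)],(0,128,255))
    rect([(.023,j-.147,.064),(.039,j-.147,.064),(.039,j-.121,.064),(.023,j-.121,.064)],(255,0,0))
    cv2.imwrite(f"pics/o{n}.png",im)
E
python3 fit.py>/dev/null
```

```text
(no output)
```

View pics/osz.png

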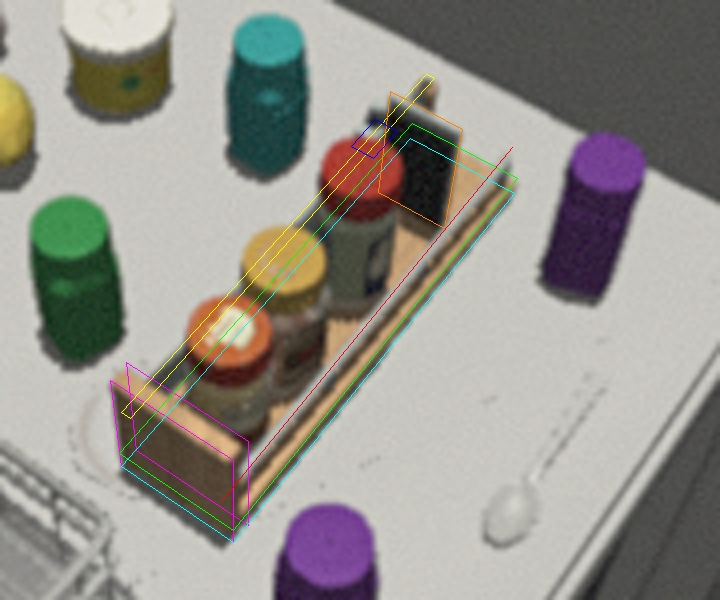

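View pics/odz.png

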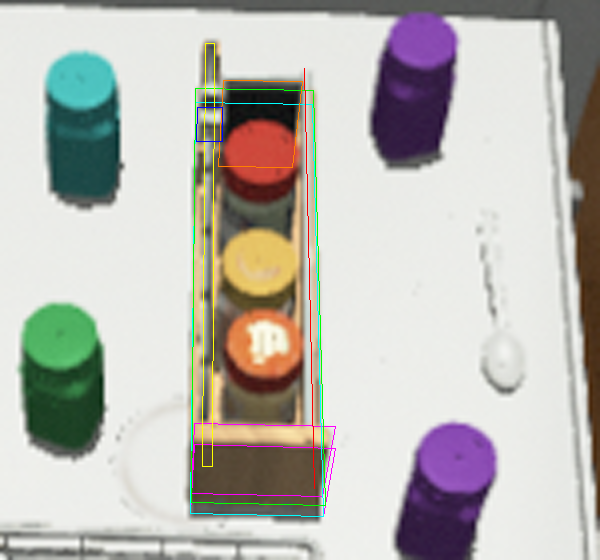

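```bash
cat > q.py <<'E'
from h import *
S,D,W=ld("scene0"),ld("side0"),ld("wrist0")
def ray(f,uv,z):
    n=cv2.undistortPoints(np.array([[uv]],float),f["camera_matrix"],f["dist_coeffs"])[0,0]
    c=-f["R"].T@f["t"];d=f["R"].T@np.r_[n,1];return (c+d*(z-c[2])/d[2]).round(3)
if __name__=="__main__":
    for n,f in(("S",S),("D",D),("W",W)):print(n,"cam",(-f["R"].T@f["t"]).round(3))
    Rt=np.array([[-.90013,.43562,-.0008],[.43562,.90013,-.0019],[0,-.002,-1]]);print("wristcam in tool",Rt.T@(-W["R"].T@W["t"]-[.2829,.5844,.2302]))
    print("fridge edge side",ray(D,(300,141),0),ray(D,(437,146),0),"scene",ray(S,(380,150),0),ray(S,(468,200),0))
    print("purple far: base",ray(D,(400,181),0),ray(S,(414,212),0),"top",ray(D,(405,150),.1),ray(S,(422,181),.1))
    print("cabinet edge side",ray(D,(287,140),.0),ray(D,(287,140),.5))
E
python3 q.py
```

```text
S cam [0.254 0.317 0.757]
D cam [0.567 0.532 1.104]
W cam [0.217 0.617 0.372]
wristcam in tool [ 0.07396749  0.00016444 -0.14189264]
fridge edge side [ 0.698 -0.347  0.   ] [ 0.323 -0.344  0.   ] scene [ 0.593 -0.358  0.   ] [ 0.324 -0.346  0.   ]
purple far: base [ 0.426 -0.225  0.   ] [ 0.414 -0.231  0.   ] top [ 0.424 -0.25   0.1  ] [ 0.421 -0.244  0.1  ]
cabinet edge side [ 0.734 -0.35   0.   ] [0.658 0.05  0.5  ]
```

Run:
```python
from q import *
for z in(.05,.1,.15,.2,.25,.3):print(z,ray(D,(328,318),z),ray(S,(229,282),z), "pan",ray(D,(300,345),z),ray(D,(360,375),z))
def tri(a,b):
    P=[f["camera_matrix"] for f in(D,S)]
    u=[cv2.undistortPoints(np.array([[x]],float),f["camera_matrix"],f["dist_coeffs"])[0,0] for f,x in((D,a),(S,b))]
    X=cv2.triangulatePoints(np.c_[D["R"],D["t"]],np.c_[S["R"],S["t"]],u[0],u[1]);return (X[:3]/X[3]).ravel()
print(tri((328,318),(229,282)))
```

```text
0.05 [0.595 0.17  0.05 ] [0.612 0.18  0.05 ] pan [0.651 0.23  0.05 ] [0.525 0.285 0.05 ]
0.1 [0.594 0.187 0.1  ] [0.587 0.19  0.1  ] pan [0.647 0.244 0.1  ] [0.527 0.296 0.1  ]
0.15 [0.593 0.204 0.15 ] [0.561 0.2   0.15 ] pan [0.643 0.259 0.15 ] [0.529 0.308 0.15 ]
0.2 [0.591 0.221 0.2  ] [0.536 0.209 0.2  ] pan [0.639 0.273 0.2  ] [0.531 0.32  0.2  ]
0.25 [0.59  0.239 0.25 ] [0.511 0.219 0.25 ] pan [0.635 0.287 0.25 ] [0.533 0.332 0.25 ]
0.3 [0.589 0.256 0.3  ] [0.485 0.229 0.3  ] pan [0.631 0.302 0.3  ] [0.535 0.343 0.3  ]
[0.59356035 0.18561475 0.08871327]
```

apply_moves:
  steps:
    - {"linear": [-0.024,-0.032,0],"twist": 0}
    - {"linear": [-0.048,-0.064,0],"twist": 0}
    - {"linear": [-0.072,-0.096,0],"twist": 0}
    - {"linear": [-0.096,-0.128,0],"twist": 0}
    - {"linear": [-0.12,-0.16,0],"twist": 0}
  gripper: 1
  newtons: 40

```text
time_s: 0.57
eef_pos: [0.3214, 0.3866, 0.2307]
ee_rot: [[-0.9, 0.435, -0.0], [0.435, 0.9, -0.001], [0.0, -0.001, -1.0]]
ft_force: [0.0, 0.2, 0.1]
width: 0.0254
```

apply_moves:
  steps:
    - {"linear": [-0.024,-0.032,0],"twist": 0}
    - {"linear": [-0.048,-0.064,0],"twist": 0}
    - {"linear": [-0.072,-0.096,0],"twist": 0}
    - {"linear": [-0.096,-0.128,0],"twist": 0}
    - {"linear": [-0.12,-0.16,0],"twist": 0}

```text
time_s: 0.98
eef_pos: [0.3595, 0.1903, 0.231]
ee_rot: [[-0.9, 0.435, -0.0], [0.435, 0.9, 0.0], [0.0, 0.0, -1.0]]
ft_force: [1.0, 0.1, 0.0]
width: -0.0001
```

apply_moves:
  steps:
    - {"linear": [-0.024,-0.032,0],"twist": 0}
    - {"linear": [-0.048,-0.064,0],"twist": 0}
    - {"linear": [-0.072,-0.096,0],"twist": 0}
    - {"linear": [-0.096,-0.128,0],"twist": 0}
    - {"linear": [-0.12,-0.16,0],"twist": 0}

```text
time_s: 1.4
eef_pos: [0.3977, -0.0058, 0.2312]
ee_rot: [[-0.9, 0.436, 0.0], [0.436, 0.9, 0.001], [0.0, 0.001, -1.0]]
ft_force: [0.4, 0.6, -0.3]
width: 0.0002
```

apply_moves:
  steps:
    - {"linear": [-0.0216,-0.0162,0],"twist": 0.11}
    - {"linear": [-0.0432,-0.0324,0],"twist": 0.22}
    - {"linear": [-0.0648,-0.0486,0],"twist": 0.33}
    - {"linear": [-0.0864,-0.0648,0],"twist": 0.44}
    - {"linear": [-0.108,-0.081,0],"twist": 0.55}

```text
time_s: 1.82
eef_pos: [0.4601, -0.125, 0.2312]
ee_rot: [[-0.535, 0.845, 0.0], [0.845, 0.535, 0.001], [0.0, 0.0, -1.0]]
ft_force: [0.3, 0.4, 0.7]
width: 0.0003
```

apply_moves:
  steps:
    - {"linear": [-0.027,-0.0025,0],"twist": 0.11}
    - {"linear": [-0.054,-0.005,0],"twist": 0.22}
    - {"linear": [-0.081,-0.0075,0],"twist": 0.33}
    - {"linear": [-0.108,-0.01,0],"twist": 0.44}
    - {"linear": [-0.1345,-0.0126,0],"twist": 0.553}

```text
time_s: 2.23
eef_pos: [0.5224, -0.2447, 0.2309]
ee_rot: [[-0.012, 1.0, -0.0], [1.0, 0.012, 0.0], [0.0, -0.0, -1.0]]
ft_force: [0.6, 0.5, -0.6]
width: 0.0002
```

Run:
```python
from bench import env, imaging
import cv2,pickle
for n in("scene","side","wrist"):
    f=imaging.grab_frame(n);cv2.imwrite(f"pics/{n}1.png",f["pixels"][:,:,::-1]);pickle.dump(f,open(f"{n}1.pkl","wb"))
s=env.state();print(s["eef_pos"],s["ee_rot"],s["time_s"],s["ft_force"],s["qpos"])
```

```text
[ 0.52171039 -0.24609759  0.2308668 ] [[-0.01413366  0.99989888 -0.00157011]
 [ 0.9998973   0.01412987 -0.00239558]
 [-0.00237315 -0.00160381 -0.9999959 ]] 2.3833 [-0.71866526  0.2787326   0.31750531] [-0.34199965  0.3248725   0.8566852   1.80961259 -0.26688753  1.12922445
  0.61852062]
```

View pics/wrist1.png

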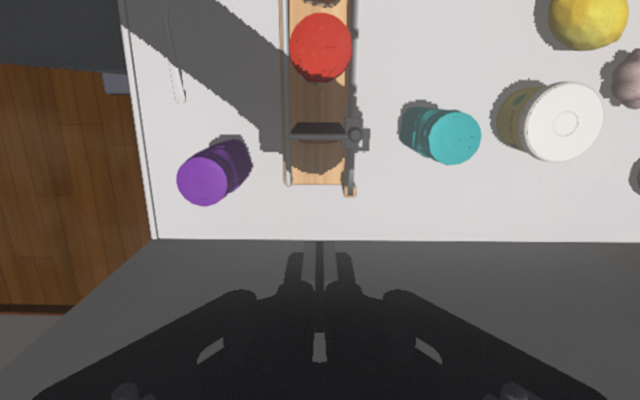

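View pics/scene1.png

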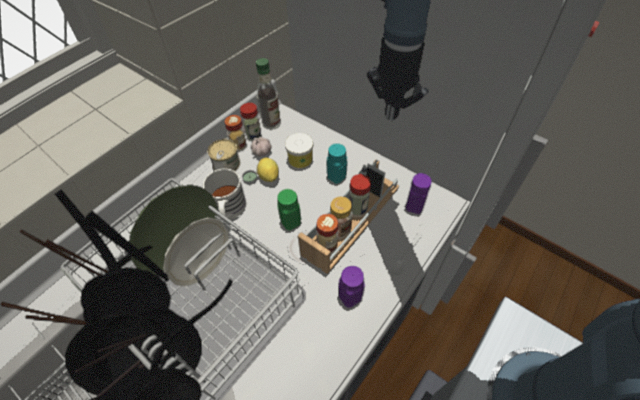

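View pics/side1.png

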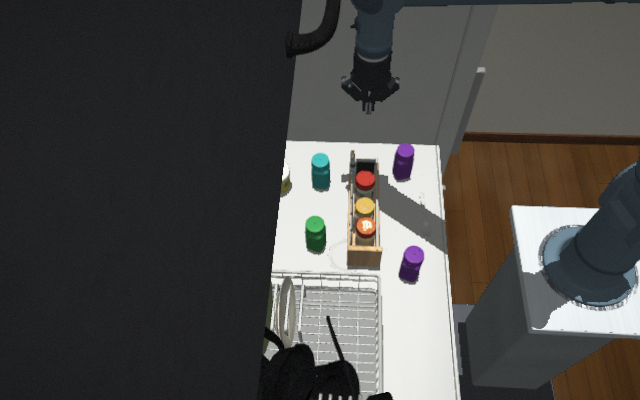

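Run:
```python
import cv2
a=cv2.imread("pics/wrist1.png")[0:210,240:400];cv2.imwrite("pics/wz.png",cv2.resize(a,None,fx=4,fy=4,interpolation=cv2.INTER_CUBIC)[240:])
```

```text
(no output)
```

View pics/wz.png

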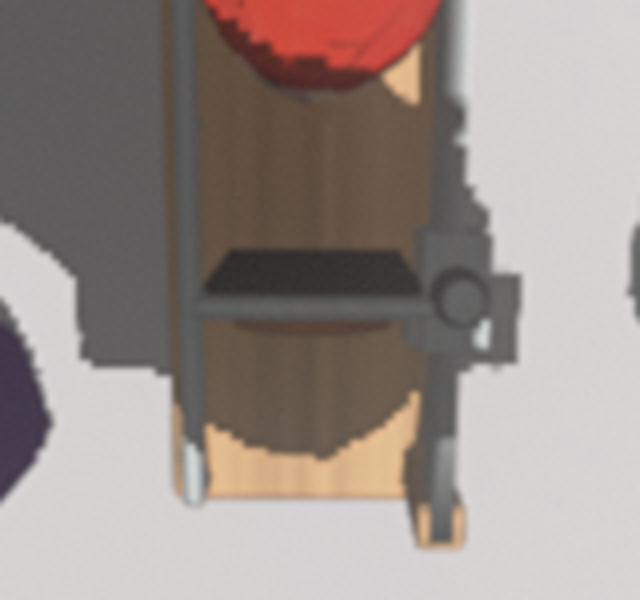

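```bash
cat > fit2.py <<'E'
import sys
from h import *
from scipy.optimize import least_squares
S,D,W=ld("scene0"),ld("side0"),ld("wrist1")
def pts(q):
    H=.089;j=q[0]
    sc=[((115,380),(.039,.15,H)),((238,458),(-.039,.15,H)),((512,185),(-.039,-.15,.015)),
        ((390,100),(.024,j-.132,.11)),((458,135),(-.024,j-.132,.11)),((440,227),(-.024,j-.132,.018)),((428,80),(.031,-.15,.063)),((508,160),(-.031,-.15,.039))]
    sd=[((192,440),(.039,.15,H)),((328,443),(-.039,.15,H)),((307,72),(-.031,-.15,.039)),((311,428),(-.031,.137,.039)),
        ((225,80),(.024,j-.132,.11)),((300,82),(-.024,j-.132,.11)),((210,43),(.031,-.15,.063))]
    w=[((176,497),(-.039,-.15,.015)),((200,296),(-.024,j-.13,.11)),((428,296),(.024,j-.13,.11)),((230,250),(-.024,j-.13,.018)),((400,250),(.024,j-.13,.018)),
       ((440,546),(.031,-.15,.063)),((193,504),(-.031,-.15,.039))]
    return sc,sd,w
def res(v,full=False):
    o=[]
    for k,(f,off) in enumerate(((S,(270,140)),(D,(300,140)),(W,(240,60)))):
        L=pts(v[3:])[k]
        uv=np.array([a[0] for a in L])/4-.375+off
        e=proj(f,R2W([a[1] for a in L],v[:3]))-uv+v[4+2*k:6+2*k]
        o.append(e)
    o=np.vstack(o)
    return o if full else np.r_[o.ravel(),v[4:10]*1.0]
r=least_squares(res,[.52,-.12,0,.045]+[0]*6,loss="soft_l1")
p=r.x;print(p.round(4));print(res(p,True).round(1).tolist())
print("push",R2W([[0,p[3]-.141,.087],[0,.131-.141,.087],[0,-.15,0]],p).round(4))
E
python3 fit2.py
```

```text
[ 0.5203 -0.1215  0.0101  0.0465 -0.4763  0.5145 -0.295  -0.6953 -0.2179
 -2.2777]
[[-2.0, 0.8], [-2.3, 1.5], [1.2, -0.9], [-0.5, -1.2], [0.4, -0.5], [0.6, 1.4], [0.5, 0.0], [0.8, -2.3], [-0.2, 0.8], [1.0, 1.1], [-0.5, -1.5], [-0.1, 9.3], [-0.4, -0.3], [0.7, -0.3], [0.2, -0.4], [-0.6, -0.4], [-2.6, -0.4], [2.1, -0.5], [-2.0, 0.4], [1.6, 0.4], [0.5, 0.4], [0.5, 3.9]]
push [[ 0.5213 -0.216   0.087 ]
 [ 0.5204 -0.1315  0.087 ]
 [ 0.5219 -0.2715  0.    ]]
```

apply_moves:
  steps:
    - {"linear": [0,-0.001,0.03],"twist": 0}
    - {"linear": [0,-0.001,0.06],"twist": 0}
    - {"linear": [0,-0.001,0.09],"twist": 0}
    - {"linear": [0,-0.001,0.12],"twist": 0}
    - {"linear": [0,-0.001,0.14],"twist": 0}

```text
time_s: 2.8
eef_pos: [0.5191, -0.2408, 0.0882]
ee_rot: [[-0.02, 1.0, -0.004], [1.0, 0.02, 0.003], [0.003, -0.004, -1.0]]
ft_force: [0.5, 0.8, -0.7]
width: -0.0
```

apply_moves:
  steps:
    - {"linear": [0,0,0.008],"twist": 0}
    - {"linear": [0,0,0.016],"twist": 0}
    - {"linear": [0,0,0.016],"twist": 0}
    - {"linear": [0,0,0.016],"twist": 0}
    - {"linear": [0,0,0.016],"twist": 0}

```text
time_s: 3.22
eef_pos: [0.5223, -0.2442, 0.0769]
ee_rot: [[-0.017, 1.0, 0.003], [1.0, 0.017, -0.001], [-0.001, 0.003, -1.0]]
ft_force: [0.0, -1.7, -0.1]
width: -0.0
```

```bash
cat > look.py <<'E'
from bench import env, imaging
import cv2,pickle,sys,numpy as np
k=sys.argv[1];ims=[]
for n in("scene","side","wrist"):
    f=imaging.grab_frame(n);pickle.dump(f,open(f"{n}{k}.pkl","wb"));im=f["pixels"][:,:,::-1]
    b={"scene":(140,290,270,450),"side":(100,280,300,450),"wrist":(0,210,200,440)}[n]
    ims.append(cv2.resize(im[b[0]:b[1],b[2]:b[3]],None,fx=(400/(b[1]-b[0])),fy=(400/(b[1]-b[0])),interpolation=cv2.INTER_CUBIC))
cv2.imwrite(f"pics/a{k}.png",np.hstack(ims[:2]));cv2.imwrite(f"pics/b{k}.png",ims[2])
s=env.state();print(s["eef_pos"],s["time_s"],s["ft_force"])
E
python3 look.py 2
```

```text
[ 0.5220252  -0.24421482  0.076599  ] 3.3667 [-0.30287317 -0.23279519 -0.08922323]
```

View pics/a2.png

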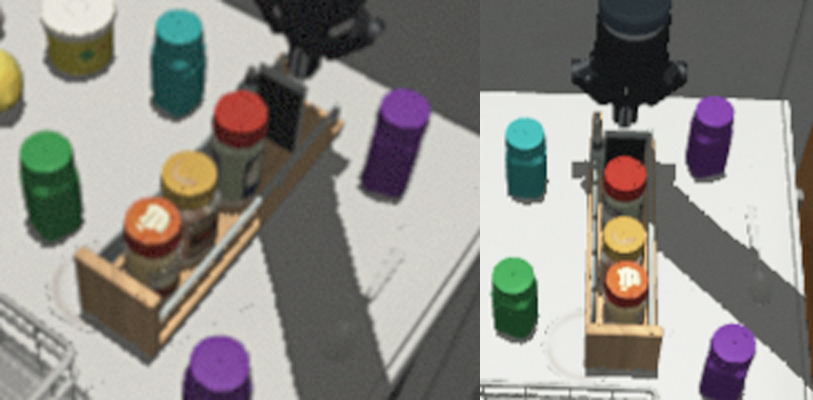

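View pics/b2.png

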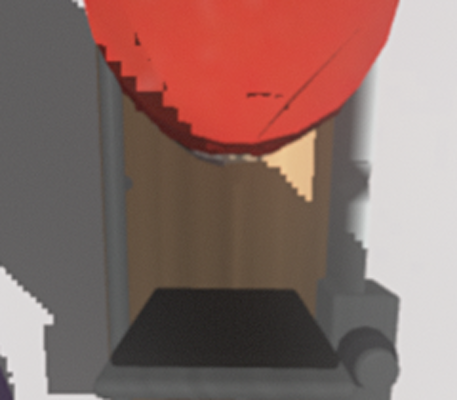

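apply_moves:
  steps:
    - {"linear": [0.002,0,0.001],"twist": 0}
    - {"linear": [0.004,0,0.001],"twist": 0}
    - {"linear": [0.006,0,0.001],"twist": 0}
    - {"linear": [0.008,0,0.001],"twist": 0}
    - {"linear": [0.01,0,0.001],"twist": 0}

```text
time_s: 3.78
eef_pos: [0.5208, -0.2334, 0.0742]
ee_rot: [[-0.017, 1.0, -0.0], [1.0, 0.017, 0.0], [0.0, -0.0, -1.0]]
ft_force: [-0.1, 0.2, -0.4]
width: -0.0
```

apply_moves:
  steps:
    - {"linear": [0.002,0,0],"twist": 0}
    - {"linear": [0.004,0,0],"twist": 0}
    - {"linear": [0.006,0,0],"twist": 0}
    - {"linear": [0.008,0,0],"twist": 0}
    - {"linear": [0.01,0,0],"twist": 0}

```text
time_s: 4.2
eef_pos: [0.5207, -0.2237, 0.0743]
ee_rot: [[-0.017, 1.0, 0.0], [1.0, 0.017, -0.0], [-0.0, 0.0, -1.0]]
ft_force: [-0.3, -2.2, -0.3]
width: 0.0001
```

apply_moves:
  steps:
    - {"linear": [0.002,0,0],"twist": 0}
    - {"linear": [0.004,0,0],"twist": 0}
    - {"linear": [0.006,0,0],"twist": 0}
    - {"linear": [0.008,0,0],"twist": 0}
    - {"linear": [0.01,0,0],"twist": 0}

```text
time_s: 4.62
eef_pos: [0.5206, -0.2147, 0.0743]
ee_rot: [[-0.016, 1.0, 0.001], [1.0, 0.016, -0.002], [-0.002, 0.001, -1.0]]
ft_force: [1.1, -4.0, -2.5]
width: -0.0004
```

apply_moves:
  steps:
    - {"linear": [0.002,0,0],"twist": 0}
    - {"linear": [0.004,0,0],"twist": 0}
    - {"linear": [0.006,0,0],"twist": 0}
    - {"linear": [0.008,0,0],"twist": 0}
    - {"linear": [0.01,0,0],"twist": 0}

```text
time_s: 5.03
eef_pos: [0.5205, -0.2036, 0.0743]
ee_rot: [[-0.017, 1.0, 0.0], [1.0, 0.017, -0.0], [-0.0, 0.0, -1.0]]
ft_force: [1.3, -3.4, -1.8]
width: -0.0006
```

apply_moves:
  steps:
    - {"linear": [0.002,0,0],"twist": 0}
    - {"linear": [0.004,0,0],"twist": 0}
    - {"linear": [0.006,0,0],"twist": 0}
    - {"linear": [0.008,0,0],"twist": 0}
    - {"linear": [0.01,0,0],"twist": 0}

```text
time_s: 5.45
eef_pos: [0.52, -0.1926, 0.0743]
ee_rot: [[-0.017, 1.0, -0.001], [1.0, 0.017, 0.002], [0.002, -0.001, -1.0]]
ft_force: [1.4, -1.1, 0.5]
width: -0.0001
```

apply_moves:
  steps:
    - {"linear": [0.001,0,0],"twist": 0}
    - {"linear": [0.002,0,0],"twist": 0}
    - {"linear": [0.003,0,0],"twist": 0}
    - {"linear": [0.004,0,0],"twist": 0}
    - {"linear": [0.005,0,0],"twist": 0}

```text
time_s: 5.87
eef_pos: [0.5199, -0.1887, 0.0742]
ee_rot: [[-0.017, 1.0, -0.0], [1.0, 0.017, 0.0], [0.0, -0.0, -1.0]]
ft_force: [-0.2, -1.8, 0.2]
width: -0.0001
```

apply_moves:
  steps:
    - {"linear": [0.0006,0,0],"twist": 0}
    - {"linear": [0.0012,0,0],"twist": 0}
    - {"linear": [0.0018,0,0],"twist": 0}
    - {"linear": [0.0024,0,0],"twist": 0}
    - {"linear": [0.003,0,0],"twist": 0}

```text
time_s: 6.28
eef_pos: [0.5199, -0.187, 0.0743]
ee_rot: [[-0.016, 1.0, 0.0], [1.0, 0.016, -0.002], [-0.002, 0.0, -1.0]]
ft_force: [1.1, -4.4, -2.3]
width: 0.0001
```

apply_moves:
  steps:
    - {"linear": [0.0006,0,0],"twist": 0}
    - {"linear": [0.0012,0,0],"twist": 0}
    - {"linear": [0.0018,0,0],"twist": 0}
    - {"linear": [0.0024,0,0],"twist": 0}
    - {"linear": [0.003,0,0],"twist": 0}

```text
time_s: 6.7
eef_pos: [0.5199, -0.1867, 0.0744]
ee_rot: [[-0.015, 1.0, 0.002], [1.0, 0.015, -0.006], [-0.006, 0.002, -1.0]]
ft_force: [0.8, -9.1, -4.9]
width: -0.0002
```

apply_moves:
  steps:
    - {"linear": [0.0006,0,0],"twist": 0}
    - {"linear": [0.0012,0,0],"twist": 0}
    - {"linear": [0.0018,0,0],"twist": 0}
    - {"linear": [0.0024,0,0],"twist": 0}
    - {"linear": [0.003,0,0],"twist": 0}

```text
time_s: 7.12
eef_pos: [0.5198, -0.1856, 0.0744]
ee_rot: [[-0.013, 1.0, 0.003], [1.0, 0.013, -0.009], [-0.009, 0.003, -1.0]]
ft_force: [1.7, -10.0, -6.4]
width: 0.0002
```

apply_moves:
  steps:
    - {"linear": [0.0006,0,0],"twist": 0}
    - {"linear": [0.0012,0,0],"twist": 0}
    - {"linear": [0.0018,0,0],"twist": 0}
    - {"linear": [0.0024,0,0],"twist": 0}
    - {"linear": [0.003,0,0],"twist": 0}

```text
time_s: 7.53
eef_pos: [0.5197, -0.181, 0.0749]
ee_rot: [[-0.014, 1.0, 0.002], [1.0, 0.014, -0.006], [-0.006, 0.002, -1.0]]
ft_force: [-0.5, -8.7, -1.5]
width: 0.0001
```

apply_moves:
  steps:
    - {"linear": [0.0006,0,0],"twist": 0}
    - {"linear": [0.0012,0,0],"twist": 0}
    - {"linear": [0.0018,0,0],"twist": 0}
    - {"linear": [0.0024,0,0],"twist": 0}
    - {"linear": [0.003,0,0],"twist": 0}

```text
time_s: 7.95
eef_pos: [0.5197, -0.1773, 0.0749]
ee_rot: [[-0.014, 1.0, 0.001], [1.0, 0.014, -0.004], [-0.004, 0.001, -1.0]]
ft_force: [-0.5, -5.1, 1.6]
width: 0.0001
```

Past the second notch and sliding again. Continuing, with a look before the final notch.

apply_moves:
  steps:
    - {"linear": [0.0016,0,0],"twist": 0}
    - {"linear": [0.0032,0,0],"twist": 0}
    - {"linear": [0.0048,0,0],"twist": 0}
    - {"linear": [0.0064,0,0],"twist": 0}
    - {"linear": [0.008,0,0],"twist": 0}

```text
time_s: 8.37
eef_pos: [0.5198, -0.1658, 0.0745]
ee_rot: [[-0.017, 1.0, 0.0], [1.0, 0.017, -0.0], [-0.0, 0.0, -1.0]]
ft_force: [-0.9, -3.2, 2.5]
width: 0.0
```

apply_moves:
  steps:
    - {"linear": [0.0016,0,0],"twist": 0}
    - {"linear": [0.0032,0,0],"twist": 0}
    - {"linear": [0.0048,0,0],"twist": 0}
    - {"linear": [0.0064,0,0],"twist": 0}
    - {"linear": [0.008,0,0],"twist": 0}

```text
time_s: 8.78
eef_pos: [0.5199, -0.1576, 0.0743]
ee_rot: [[-0.017, 1.0, 0.001], [1.0, 0.017, -0.0], [-0.0, 0.001, -1.0]]
ft_force: [-0.4, -3.9, 1.9]
width: -0.0002
```

```bash
python3 look.py 3
```

```text
[ 0.5197635  -0.15647114  0.07401761] 8.9333 [ 1.14528997 -1.02839143  1.09983896]
```

View pics/a3.png

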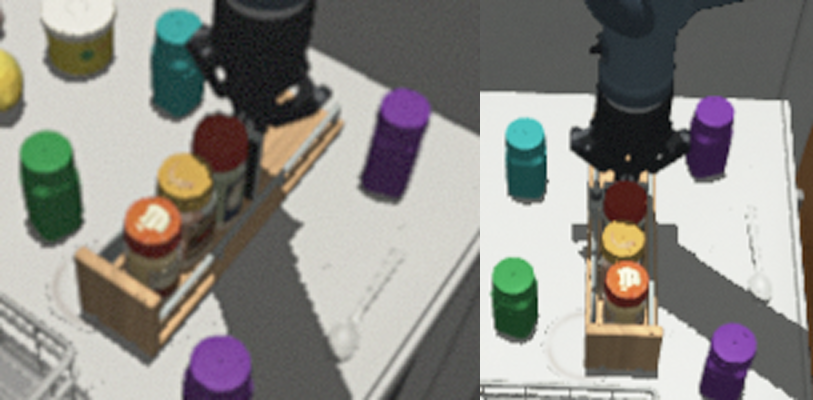

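View pics/b3.png

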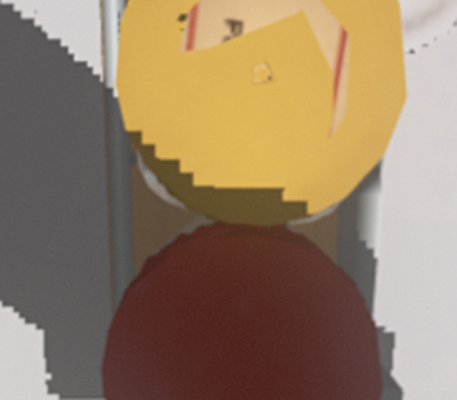

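apply_moves:
  steps:
    - {"linear": [0.0012,0,0],"twist": 0}
    - {"linear": [0.0024,0,0],"twist": 0}
    - {"linear": [0.0036,0,0],"twist": 0}
    - {"linear": [0.0048,0,0],"twist": 0}
    - {"linear": [0.006,0,0],"twist": 0}

```text
time_s: 9.35
eef_pos: [0.5196, -0.1521, 0.0741]
ee_rot: [[-0.017, 1.0, 0.001], [1.0, 0.017, -0.001], [-0.001, 0.0, -1.0]]
ft_force: [2.8, -4.2, -1.8]
width: 0.0
```

apply_moves:
  steps:
    - {"linear": [0.0006,0,0],"twist": 0}
    - {"linear": [0.0012,0,0],"twist": 0}
    - {"linear": [0.0018,0,0],"twist": 0}
    - {"linear": [0.0024,0,0],"twist": 0}
    - {"linear": [0.003,0,0],"twist": 0}

```text
time_s: 9.77
eef_pos: [0.519, -0.148, 0.0742]
ee_rot: [[-0.017, 1.0, -0.001], [1.0, 0.017, 0.002], [0.002, -0.001, -1.0]]
ft_force: [1.1, -3.1, 1.1]
width: 0.0004
```

apply_moves:
  steps:
    - {"linear": [0.0004,0,0],"twist": 0}
    - {"linear": [0.0008,0,0],"twist": 0}
    - {"linear": [0.0012,0,0],"twist": 0}
    - {"linear": [0.0016,0,0],"twist": 0}
    - {"linear": [0.002,0,0],"twist": 0}

```text
time_s: 10.18
eef_pos: [0.5188, -0.146, 0.074]
ee_rot: [[-0.018, 1.0, -0.001], [1.0, 0.018, 0.001], [0.001, -0.001, -1.0]]
ft_force: [0.1, 0.4, -0.1]
width: 0.0
```

apply_moves:
  steps:
    - {"linear": [0.0003,0,0],"twist": 0}
    - {"linear": [0.0006,0,0],"twist": 0}
    - {"linear": [0.0009,0,0],"twist": 0}
    - {"linear": [0.0012,0,0],"twist": 0}
    - {"linear": [0.0015,0,0],"twist": 0}

```text
time_s: 10.6
eef_pos: [0.5193, -0.1453, 0.0743]
ee_rot: [[-0.017, 1.0, -0.0], [1.0, 0.017, 0.0], [0.0, -0.0, -1.0]]
ft_force: [0.3, 0.4, 0.3]
width: 0.0
```

apply_moves:
  steps:
    - {"linear": [-0.006,0,0],"twist": 0}
    - {"linear": [-0.015,0,0],"twist": 0}
    - {"linear": [-0.03,0,0],"twist": 0}
    - {"linear": [-0.045,0,0],"twist": 0}
    - {"linear": [-0.06,0,0],"twist": 0}

```text
time_s: 11.02
eef_pos: [0.5203, -0.2071, 0.0744]
ee_rot: [[-0.017, 1.0, 0.0], [1.0, 0.017, -0.001], [-0.001, 0.0, -1.0]]
ft_force: [-0.4, 0.7, -0.3]
width: 0.0002
```

apply_moves:
  steps:
    - {"linear": [-0.01,0,0],"twist": 0}
    - {"linear": [-0.02,0,0],"twist": 0}
    - {"linear": [-0.03,0,0],"twist": 0}
    - {"linear": [-0.035,0,-0.01],"twist": 0}
    - {"linear": [-0.035,0,-0.03],"twist": 0}

```text
time_s: 11.43
eef_pos: [0.5185, -0.2412, 0.1029]
ee_rot: [[-0.015, 1.0, -0.005], [1.0, 0.015, 0.0], [0.0, -0.005, -1.0]]
ft_force: [-1.0, 0.4, 0.5]
width: -0.0002
```

apply_moves:
  steps:
    - {"linear": [0,0,-0.025],"twist": 0}
    - {"linear": [0,0,-0.05],"twist": 0}
    - {"linear": [0,0,-0.075],"twist": 0}
    - {"linear": [0,0,-0.1],"twist": 0}
    - {"linear": [0,0,-0.12],"twist": 0}

```text
time_s: 11.85
eef_pos: [0.5214, -0.2406, 0.227]
ee_rot: [[-0.017, 1.0, 0.002], [1.0, 0.017, -0.0], [-0.0, 0.002, -1.0]]
ft_force: [-0.1, -0.5, 0.2]
width: -0.0002
```

apply_moves:
  steps:
    - {"linear": [0.02,0,0],"twist": 0}
    - {"linear": [0.03,0,0],"twist": 0}
    - {"linear": [0.03,0,0],"twist": 0}
    - {"linear": [0.03,0,0],"twist": 0}
    - {"linear": [0.03,0,0],"twist": 0}

```text
time_s: 12.27
eef_pos: [0.5198, -0.2103, 0.2235]
ee_rot: [[-0.018, 1.0, -0.002], [1.0, 0.018, -0.0], [-0.0, -0.002, -1.0]]
ft_force: [-0.8, 0.2, 0.2]
width: -0.0
```

```bash
python3 look.py 4
```

```text
[ 0.51980279 -0.21116063  0.22373932] 12.4167 [ 0.66537335 -0.15757387  0.18271377]
```

View pics/a4.png

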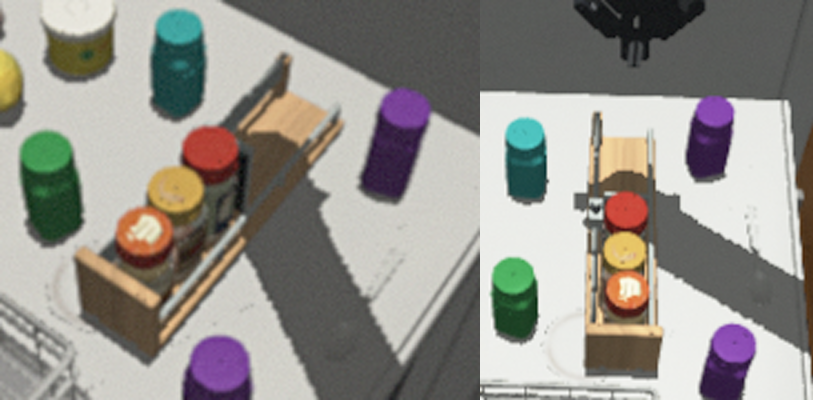

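View pics/b4.png

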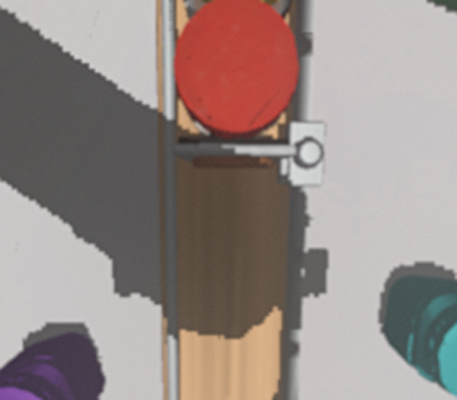

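Run:
```python
import cv2,numpy as np
from h import *
W=ld("wrist4");D=ld("side4")
a=W["pixels"][50:110,280:380,::-1];b=D["pixels"][170:230,320:420,::-1]
cv2.imwrite("pics/c4.png",np.vstack([cv2.resize(x,None,fx=5,fy=5,interpolation=cv2.INTER_CUBIC) for x in(a,b)]))
p=[.5203,-.1215,.0145]
for j in(.122,.126,.131,.136):
  for n,f in(("W",W),("D",D)):print(j,n,"pin(.031,.09)",proj(f,R2W([[.031,j-.134,.10],[0,j-.134,.11],[0,j-.141,.104]],p)).round(1).tolist())
```

```text
0.122 W pin(.031,.09) [[362.9, 90.5], [322.0, 90.3], [321.9, 100.1]]
0.122 D pin(.031,.09) [[352.3, 187.6], [365.7, 185.6], [365.5, 184.5]]
0.126 W pin(.031,.09) [[363.1, 85.0], [322.1, 84.5], [322.0, 94.6]]
0.126 D pin(.031,.09) [[352.3, 189.0], [365.7, 187.0], [365.5, 185.9]]
0.131 W pin(.031,.09) [[363.3, 78.0], [322.1, 77.2], [322.0, 87.6]]
0.131 D pin(.031,.09) [[352.3, 190.8], [365.7, 188.8], [365.6, 187.7]]
0.136 W pin(.031,.09) [[363.6, 70.9], [322.1, 69.8], [322.0, 80.5]]
0.136 D pin(.031,.09) [[352.3, 192.6], [365.7, 190.5], [365.6, 189.5]]
```

View pics/c4.png

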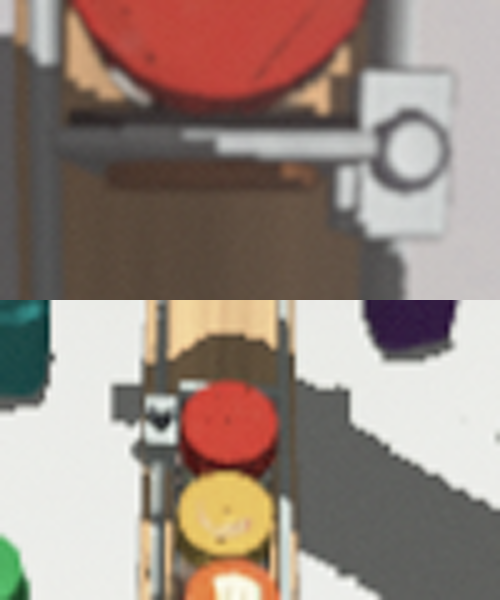

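Run:
```python
import cv2,numpy as np
from h import *
W=ld("wrist4")
p=[.5203,-.1215,.0145]
q=proj(W,R2W([[.031,y,.064] for y in(.041,-.004,-.049,-.094)]+[[.031,-.003,.1],[.023,-.016,.075],[.023,.010,.075]],p));print(q.round(1).tolist())
a=W["pixels"][0:220,330:390,::-1].copy()
b=cv2.resize(a,None,fx=5,fy=5,interpolation=cv2.INTER_CUBIC)
cv2.imwrite("pics/d4.png",np.hstack([b[:550],b[550:]]))
```

```text
[[359.8, 23.3], [358.0, 81.3], [356.3, 134.5], [354.7, 183.4], [363.3, 78.0], [349.4, 95.9], [350.2, 62.5]]
```

View pics/d4.png

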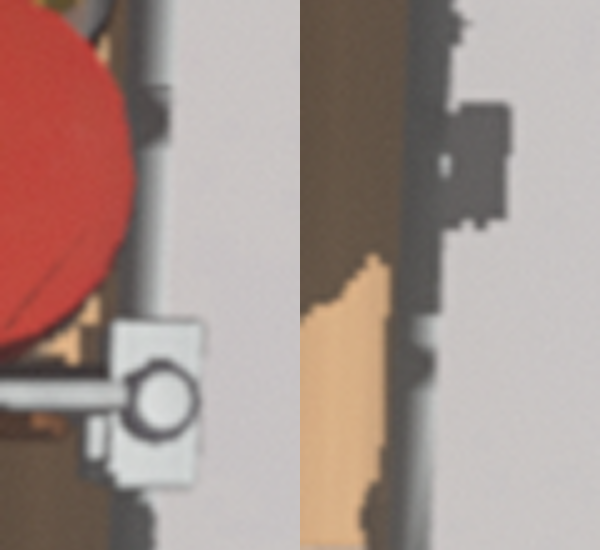

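Run:
```python
from bench import env
print(env.hand_in()); s=env.state();print(s["time_s"],s["ft_force"])
```

```text
the job is handed in; nothing more can be done
None
the job is handed in; nothing more can be done
```

I pushed the stop with closed fingers on its thumb pad, past the 0.086 notch, until it snapped into the three-jar notch. I stopped pushing there, backed the hand straight off and up, and handed in at about 12.4 s.

**Forces:** The second notch held against a push of about 10 N before giving way. After that, sliding took roughly 3–5 N. At the three-jar notch the force dropped to zero while the finger kept creeping forward, meaning the stop had snapped ahead of it. I did not press on it afterwards to confirm the latch by feel.

**Position:** In the last wrist picture the saddle and pin sit within about 0.5 mm of the three-jar notch, measured against the neighbouring notches on the bar. An earlier, less exact estimate using the first wrist-camera offset came out about 3 mm short (0.128). I trusted the notch comparison, and it fits the force drop.

**Jars and bystanders:** The three jars stand upright together in the row. The side, scene and wrist views showed nothing else moved, though the last close-ups were cropped and did not show the mug or the whole lemon. The hand was clear, with force readings under 1 N.

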